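Check the seed case's catch on the potting bench

ROBOT

A 6-joint arm with a two-finger parallel gripper is mounted at the origin on the work surface. World frame = base frame: x ahead of the robot, y to its left, z up, the work surface at z = 0. Lengths are in m, angles in degrees, forces in N, time in s.
With the tool pointing down it reaches from about 0.3 to 0.75 m from the base axis. Payload 8.5 kg.
Tool frame: the origin (TCP) lies at the very end of the fingers, on their centre line; the grasp point (between the pads) lies 19 mm behind it (env.tcp_to_grasp is the distance from the TCP to the grasp point, in m); z points along the fingers, y is the line along which they close (so a half turn about z gives the same grasp; the last joint's range is limited). The gripper opens to 85 mm and grips with 20 to 120 N. Pads are 22 mm wide; open, the fingers measure 114 mm over their backs; the gripper's body (76 mm by 85 mm) begins 54 mm behind the grasp point. The pads swing forward as they close: fully open they stand 13 mm farther back than shut.
Start: joints at [52.408, 21.807, 74.336, -0, 83.858, -12.336], TCP at [0.235, 0.497, 0.231] pointing down, gripper open.
Joint ranges: [-178.18, 178.18], [-50.72, 133.34], [12.68, 142.11], [-81.47, 261.47], [9.98, 163.14], [-165.26, 165.26]. Speed limits (degrees/s): [136.94, 136.94, 180, 180, 180, 180].

INTERFACE

Orientations are given as a 3x3 rotation matrix whose columns are the frame's x, y, z axes.
In Python, from rig import status, get_image, env gives the robot as it stands.
- The arm moves only by the shell command python3 -m handwheel 'ROWS' [FORCE]. ROWS is text: rows parted by semicolons, each of 7 numbers parted by spaces: the shift along the world's x, y, z in cm, then the turn, a rotation vector about the world's x, y, z in degrees, then the opening, from 0 (shut) to 1 (fully open). In form: dx dy dz wx wy wz gripper; .... A call has 1 to 8 rows; each row is the pose to reach, as a shift and turn from the pose commanded when the call began; what a row does not reach only later rows make up. A row lasts 1/12 s, in which the tool goes at most 41.7 mm and 7.16 degrees, less where a joint would pass 70% of its speed; a pose out of reach is approached as far as the arm can. A call with a gripper value outside its range is refused whole. The fingers move at their own pace and stop on an object; FORCE is the grip in N (left out, the last holds). Time passes only in rows, so rows that repeat a pose let the fingers close. It gives the time, the measured TCP pose, the force, the opening and the grip force at its end, in the units of the state.
- status.observe(): the state, without advancing time (a new reading comes with each control period).
- get_image(name): name is "scene" or "top"; returns a dict with "color" (384x512x3 uint8, red, green, blue), "vertical_fov" (degrees; the focal length in pixels is half the picture's height over the tangent of half this angle, whatever the lens; pixels are square), "cx", "cy" (the principal point, pixels), "k1" (the pictures are not rectified: a ray, as slopes to the right and down, at radius r is drawn at 1 + k1 r^2 times it, then the intrinsics apply), "xyz" and "orientation" of the camera in the world. Camera axes: x right, y down, z forward; pixel columns grow to the right and rows downward; lengths in m; the calibration is good to about 2 mm. A picture is of the moment at which its call begins. There is no depth.
- env.close_job(): hands the job in; it is judged then, once.
The state is a dict: "time_s": time; "q": joint angles; "qvel": joint speeds; "joint_efforts": joint torques, N m; "position": TCP position; "tool_rot": TCP orientation; "ft_force": force on the tool from outside, world axes, zero at the start; "wrist_torque": the same for the moment, N m; "grip_width": finger opening in m; "gripper_force": force on a finger pad.
Only numpy, scipy, OpenCV 4.12 (cv2) and the standard library are available. Lean on these libraries where they do the work, as an engineer would, in place of code of your own. Each camera call takes 0.05 s, during which the arm holds its last target. There are 200 camera calls.

TASK

Make sure the wide seed case is really shut, so that damp and mice stay out: tug its lid upwards firmly by the bar handle for a moment, and if the lid comes up (a few millimetres of springy play is normal), press it down until the catch snaps in. Leave it lying flat and caught, with the handle let go, and do not open the narrow case of the same make.

Things in the scene. Friction and masses are not known exactly. Their poses are not given: they have to be found in the camera images.
- seed_handle (a point): Middle of the dark round bar handle (12 mm thick, 84 mm long, along the lid's width, axis 30 mm above the lid) on the wide grey seed case, which is fixed: 170 mm deep, 220 wide, rim 85 high. Axes are the lid's: x to the hinge on the far edge (away from the robot at yaw 0), y along the bar, z up. Hinge axis: 135 mm ahead in x, 38 mm below. 123 mm above the bench with the lid down.
- seed_lid (a joint): Opening angle of its lid, rad: 0 fully down, grows as the front edge (nearest the robot) rises. About 220 g, falls by itself. Caught: rests at 0; a tug of 3 to 8 N on the handle lifts it springily to 0.005 to 0.035, where it stops hard. Not caught: lies on the catch at about 0.063 (12 mm high in front) and lifts freely; past 0.11 it has plainly given. About 10 N down on the handle snaps it in.
- seed_catch: Brass spring bolt, 36 mm wide, rubber-mounted in the middle of the seed case's front wall under the lid's front edge; origin on the wall at the bolt's underside, 62 mm above the bench. Stands out 8 mm; the closing lid's steel lip pushes it back 5 mm (5 to 7 N), then it springs out over the lip. Caught, it yields up to 5 mm upwards but does not let go. It needs no touching.
- label_lid (a joint): Opening angle (rad, 0 = down) of the lid of the bystander: the narrow case of the same make, 120 mm wide, otherwise of the same form with the same bar handle. It is not to be opened.

How it is judged (in metres and radians):
On the way:
1. the seed case's lid has been tugged up: either it gave (angle over 0.11) or the catch held it against a pull (over 1.2 N on the bolt, lid still under 0.05, bolt sprung out) ((value of joint seed_lid above 0.11 rad or (value of joint seed_lid below 0.05 rad and contact force between seed_catch and anything else above 1.2 N and x of seed_catch in the frame of seed_handle below -0.033 m and contact force between seed_catch and the fingers below 0.1 N))), for 0.1 s.
At the end, for the whole second after the job is handed in: The seed case's lid lies down (angle under 0.03 rad), at rest, under its catch, the bolt sprung out to within 2.5 mm (value of joint seed_lid below 0.03 rad and x of seed_catch in the frame of seed_handle below -0.0325 m and velocity of joint seed_lid below 0.05 rad/s); the robot touches nothing.
It fails at once if the narrow case's lid is opened (angle over 0.1) (value of joint label_lid above 0.1 rad).
It also fails if it takes over 35 s, if anything falls off the work surface, if the arm or the gripper's body presses on something with over 40 N, if the wrist force passes 120 N, or if a joint passes its speed limit or range.

## Working session

There is one attempt and no reset: what is moved stays moved. The work goes in short steps, Python scripts to look and compute and a shell command to move; the robot and the scene stay as the last step left them, time stands still between calls to the robot, and variables do not carry over. Pictures are saved under pics/ and viewed, at most 10 in all, crops included, and the job is handed in when it is done.

```bash
mkdir -p pics
cat > h.py <<'E'
import numpy as np, cv2
from rig import status, get_image, env
def K(im):
    h=im["color"].shape[0]; f=h/2/np.tan(np.radians(im["vertical_fov"])/2)
    return np.array([[f,0,im["cx"]],[0,f,im["cy"]],[0,0,1.]])
def ray(im,uv):
    p=cv2.undistortPointsIter(np.array([[uv]],float),K(im),np.array([im["k1"],0,0,0.]),None,None,(3,100,1e-10))[0,0]
    return np.array(im["orientation"])@np.array([p[0],p[1],1.])
def onplane(im,uv,z):
    d=ray(im,uv);c=np.array(im["xyz"]);return c+d*(z-c[2])/d[2]
def shot(n,tag):
    im=get_image(n);cv2.imwrite(f"pics/{tag}.png",im["color"][:,:,::-1]);np.save(f"pics/{tag}.npy",im,allow_pickle=True);return im
def load(tag): return np.load(f"pics/{tag}.npy",allow_pickle=True).item()
E
python3 - <<'E'
from h import *
for n in("scene","top"):
    im=shot(n,n+"0");print(n,im["xyz"],np.round(im["orientation"],3).tolist(),im["vertical_fov"],im["cx"],im["cy"],im["k1"])
a=cv2.imread("pics/scene0.png");b=cv2.imread("pics/top0.png")
print(status.observe())
E
```

```text
scene [1.27006208 0.16140306 0.77794809] [[-0.24, 0.638, -0.732], [0.971, 0.16, -0.179], [0.003, -0.754, -0.657]] 52.79048031861872 261.1125973254652 195.44001478630094 -0.07468156847233315
top [ 0.38110782 -0.02252494  1.28774077] [[0.007, -0.986, 0.168], [-1.0, -0.007, -0.003], [0.004, -0.168, -0.986]] 46.076150853751464 255.90280585815978 198.4289991101439 0.046835493923406864
{'time_s': 0.1, 'q': array([ 5.24083656e+01,  2.18359615e+01,  7.43792632e+01, -1.81629274e-03,
        8.38569131e+01, -1.23352422e+01]), 'qvel': array([ 0.01942723, -0.05200859, -0.10863997,  0.07176947, -0.03952756,
        0.04790636]), 'joint_efforts': array([ 3.24406479e-03, -4.49216437e+01, -2.31655276e+01, -2.52219543e-04,
        3.68780820e-03, -7.05642196e-05]), 'position': array([0.23451055, 0.49721049, 0.23079122]), 'tool_rot': array([[-9.04408917e-01,  4.26666097e-01, -7.43078418e-04],
       [ 4.26666678e-01,  9.04408377e-01, -1.01686526e-03],
       [ 2.38184414e-04, -1.23670881e-03, -9.99999207e-01]]), 'ft_force': array([-0.43003574,  0.56003082,  0.60432744]), 'wrist_torque': array([ 0.00657618, -0.01866399,  0.00053646]), 'gripper_force': 0.0, 'grip_width': 0.08541805584650283}
```

View pics/top0.png

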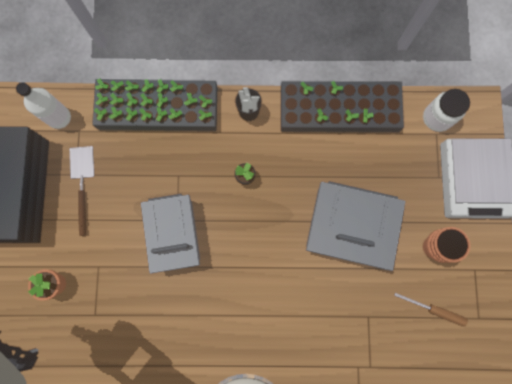

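View pics/scene0.png

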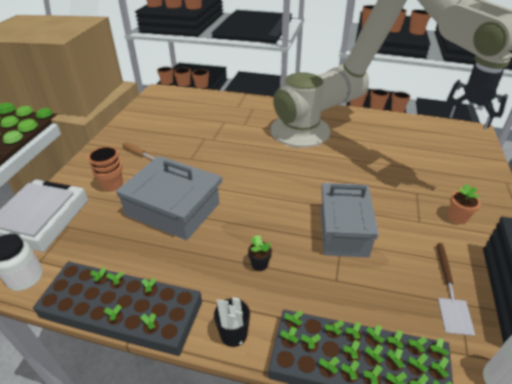

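The top view shows the wide case at about (356,226), with its bar running from (336,236) to (374,244). In the scene view that bar is at about (165,164)–(191,177). The narrow case is at (170,233) in the top view.

Run:
```python
from h import *
def bar(tag,x0,y0,x1,y1,t):
    im=load(tag);g=im["color"][y0:y1,x0:x1].max(2)
    m=(g<t).astype(np.uint8);n,l,s,c=cv2.connectedComponentsWithStats(m)
    k=1+np.argmax(s[1:,4]);ys,xs=np.where(l==k)
    r=cv2.minAreaRect(np.stack([xs+x0,ys+y0],1).astype(np.float32));print(tag,s[k],r,np.percentile(g,[1,5,20,50]))
    b=cv2.boxPoints(r);e=sorted([(np.linalg.norm(b[i]-b[(i+1)%4]),i) for i in range(2)])[0][1]
    return im,(b[e]+b[(e+1)%4])/2,(b[(e+2)%4]+b[(e+3)%4])/2,r[0]
im,a,b,c=bar("top0",328,225,385,255,60)
for z in(.123,.131):
    A,B=onplane(im,a,z),onplane(im,b,z);print(z,A,B,(A+B)/2,np.linalg.norm(A-B),np.degrees(np.arctan2(*(A-B)[1::-1])))
i2,a2,b2,c2=bar("scene0",155,155,200,185,65);print(a,b,a2,b2)
def tri(i,p,j,q):
    d,e=ray(i,p),ray(j,q);o,w=np.array(i["xyz"]),np.array(j["xyz"])
    s=np.linalg.lstsq(np.stack([d,-e],1),w-o,rcond=None)[0];P,Q=o+s[0]*d,w+s[1]*e
    return (P+Q)/2,np.linalg.norm(P-Q)
print(tri(im,c,i2,c2))
# lid outline from top
g=im["color"].astype(int);x0,y0=295,170
s=g[170:285,295:420];m=((s.max(2)-s.min(2))<30).astype(np.uint8)
n,l,st,ce=cv2.connectedComponentsWithStats(m);k=1+np.argmax(st[1:,4])
cn=max(cv2.findContours((l==k).astype(np.uint8),0,2)[0],key=cv2.contourArea)
q=cv2.boxPoints(cv2.minAreaRect(cn))+[x0,y0];print(q)
W=[onplane(im,p,.09) for p in q];print(np.round(W,3));print([np.linalg.norm(W[i]-W[(i+1)%4]) for i in range(4)])
```

```text
Traceback (most recent call last):
ValueError: attempt to get argmax of an empty sequence
```

```bash
cat > m.py <<'E'
from h import *
def bar(tag,x0,y0,x1,y1,d=25):
    im=load(tag);g=im["color"][y0:y1,x0:x1].max(2).astype(int)
    t=np.median(g)-d
    m=(g<t).astype(np.uint8);n,l,s,c=cv2.connectedComponentsWithStats(m)
    k=1+np.argmax(s[1:,4]);ys,xs=np.where(l==k)
    r=cv2.minAreaRect(np.stack([xs+x0,ys+y0],1).astype(np.float32));print(tag,s[k],r,np.percentile(g,[0,1,5,20,50]))
    b=cv2.boxPoints(r);e=sorted([(np.linalg.norm(b[i]-b[(i+1)%4]),i) for i in range(2)])[0][1]
    return im,(b[e]+b[(e+1)%4])/2,(b[(e+2)%4]+b[(e+3)%4])/2,r[0]
im,a,b,c=bar("top0",328,225,385,255)
for z in(.123,.131):
    A,B=onplane(im,a,z),onplane(im,b,z);print(z,A,B,(A+B)/2,np.linalg.norm(A-B),np.degrees(np.arctan2(*(A-B)[1::-1])))
def tri(i,p,j,q):
    d,e=ray(i,p),ray(j,q);o,w=np.array(i["xyz"]),np.array(j["xyz"])
    s=np.linalg.lstsq(np.stack([d,-e],1),w-o,rcond=None)[0];P,Q=o+s[0]*d,w+s[1]*e
    return (P+Q)/2,np.linalg.norm(P-Q)
i2,a2,b2,c2=bar("scene0",155,155,200,185);print(a,b,a2,b2)
print(tri(im,c,i2,c2))
g=im["color"].astype(int);x0,y0=295,170
s=g[170:285,295:420];m=((s.max(2)-s.min(2))<30).astype(np.uint8)
n,l,st,ce=cv2.connectedComponentsWithStats(m);k=1+np.argmax(st[1:,4])
cn=max(cv2.findContours((l==k).astype(np.uint8),0,2)[0],key=cv2.contourArea)
q=cv2.boxPoints(cv2.minAreaRect(cn))+[x0,y0];print(q)
W=[onplane(im,p,.09) for p in q];print(np.round(W,3));print([np.linalg.norm(W[i]-W[(i+1)%4]) for i in range(4)])
for z in(.085,.097): print(z)
A=load("top0")["color"][175:280,295:415,::-1];B=load("scene0")["color"][145:240,110:230,::-1]
cv2.imwrite("pics/crop0.png",np.hstack([cv2.resize(A,(400,350),interpolation=2),cv2.resize(B,(400,350),interpolation=2)]))
E
python3 m.py
```

```text
top0 [  8   9  39  13 233] ((354.93255615234375, 240.2921142578125), (39.27546310424805, 6.445972919464111), 12.994616508483887) [ 78.  88.  96. 132. 138.]
0.123 [ 0.48309375 -0.23243794  0.123     ] [ 0.4612864  -0.32977773  0.123     ] [ 0.47219007 -0.28110783  0.123     ] 0.09975267984133784 77.37234585311342
0.131 [ 0.48239326 -0.23099615  0.131     ] [ 0.46073569 -0.32766737  0.131     ] [ 0.47156448 -0.27933176  0.131     ] 0.09906753044479592 77.37234585311342
scene0 [  8   7  29  18 222] ((177.24952697753906, 170.21575927734375), (31.533178329467773, 10.222293853759766), 17.650123596191406) [ 67.  74.  90. 119. 138.]
[335.79773 235.87639] [374.06738 244.70784] [162.22514 165.43527] [192.27391 174.99625]
(array([ 0.47299099, -0.28359652,  0.10537603]), np.float64(0.003222717039653623))
[[303.66994476 251.6522522 ]
 [320.24165344 178.7367382 ]
 [408.93319702 198.89390564]
 [392.36148834 271.80941772]]
[[ 0.444 -0.153  0.09 ]
 [ 0.641 -0.2    0.09 ]
 [ 0.587 -0.436  0.09 ]
 [ 0.394 -0.383  0.09 ]]
[np.float64(0.20237514996222153), np.float64(0.24215387892921983), np.float64(0.20038013266880744), np.float64(0.2356687988940437)]
0.085
0.097
```

View pics/crop0.png

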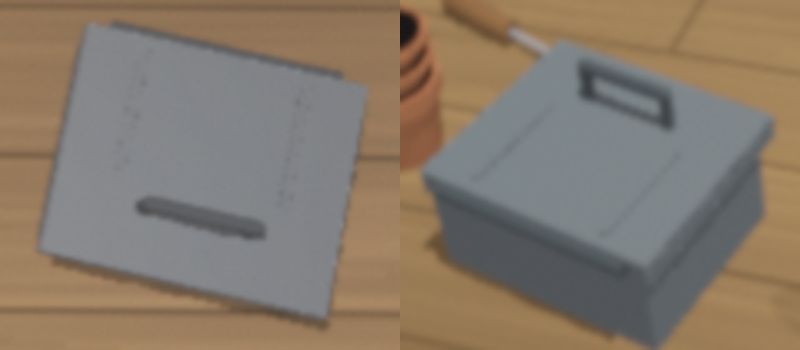

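The crop shows the bar, darker than the lid, and the front edge with the bolt nearest the robot. The bar centre is about (0.472, -0.281), with yaw about -13°. I'll move above it now, fingers closing across the bar.

```bash
python3 -m handwheel '9 -29 2 0 0 -38 1;9 -29 2 0 0 -38 1;9 -29 2 0 0 -38 1;9 -29 2 0 0 -38 1;9 -29 2 0 0 -38 1;9 -29 2 0 0 -38 1;9 -29 2 0 0 -38 1;9 -29 2 0 0 -38 1'; python3 -m handwheel '15 -29 0 0 0 -39.7 1;15 -29 0 0 0 -39.7 1;15 -29 0 0 0 -39.7 1;15 -29 0 0 0 -39.7 1;15 -29 0 0 0 -39.7 1;15 -29 0 0 0 -39.7 1;15 -29 0 0 0 -39.7 1;15 -29 0 0 0 -39.7 1'
```

```text
time_s: 0.77
position: [0.3255, 0.2038, 0.2515]
tool_rot: [[-0.447, 0.895, 0.001], [0.895, 0.447, -0.001], [-0.001, 0.0, -1.0]]
ft_force: [1.5, 0.3, -0.3]
grip_width: 0.0853
gripper_force: 0.0
time_s: 1.43
position: [0.4753, -0.0853, 0.251]
tool_rot: [[0.226, 0.974, -0.0], [0.974, -0.226, 0.0], [-0.0, -0.0, -1.0]]
ft_force: [0.0, 1.2, 0.5]
grip_width: 0.0855
gripper_force: 0.0
```

```bash
python3 -m handwheel '-0.3 -19.6 -5 0 0 0 1;-0.3 -19.6 -5 0 0 0 1;-0.3 -19.6 -5 0 0 0 1;-0.3 -19.6 -5 0 0 0 1;-0.3 -19.6 -5 0 0 0 1;-0.3 -19.6 -5 0 0 0 1;-0.3 -19.6 -5 0 0 0 1'
python3 - <<'E'
from h import *
im=shot("scene","scene1")
cv2.imwrite("pics/crop1.png",cv2.resize(im["color"][60:240,90:270,::-1],(600,600),interpolation=2))
E
```

```text
time_s: 2.02
position: [0.471, -0.2799, 0.2001]
tool_rot: [[0.227, 0.974, -0.002], [0.974, -0.227, 0.002], [0.001, -0.002, -1.0]]
ft_force: [-0.3, 0.6, 0.8]
grip_width: 0.0855
gripper_force: 0.0
```

View pics/crop1.png

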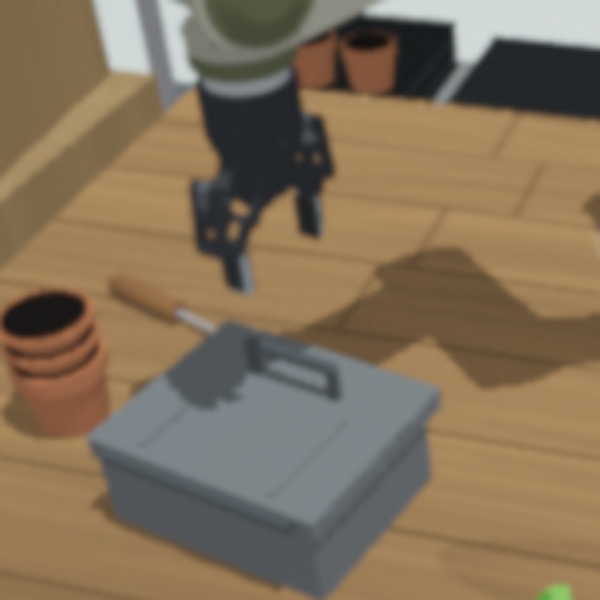

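The fingers straddle the bar. The pads are at crop (240,290) and (315,230), and the bar centre is at (293,360). Next I'll descend and grip.

```bash
python3 -m handwheel '0.1 -0.1 -3 0 0 0 1;0.1 -0.1 -6 0 0 0 1;0.1 -0.1 -8 0 0 0 1;0.1 -0.1 -9.2 0 0 0 1;0.1 -0.1 -9.2 0 0 0 1' && python3 -m handwheel '0 0 0 0 0 0 0;0 0 0 0 0 0 0;0 0 0 0 0 0 0;0 0 0 0 0 0 0;0 0 0 0 0 0 0;0 0 0 0 0 0 0;0 0 0 0 0 0 0;0 0 0 0 0 0 0' 30
```

```text
time_s: 2.48
position: [0.4721, -0.2774, 0.1075]
tool_rot: [[0.222, 0.975, -0.003], [0.975, -0.222, 0.003], [0.002, -0.004, -1.0]]
ft_force: [-0.6, 1.0, -0.2]
grip_width: 0.0852
gripper_force: 0.0
time_s: 3.15
position: [0.4756, -0.2804, 0.1102]
tool_rot: [[0.224, 0.974, 0.008], [0.975, -0.224, -0.003], [-0.001, 0.008, -1.0]]
ft_force: [14.0, -1.3, -3.8]
grip_width: 0.0105
gripper_force: 32.2
```

Gripped. I'll ease the sideways load, then tug in small steps.

```bash
python3 -m handwheel '0.4 -0.1 0 0 0 0 0;0.4 -0.1 0 0 0 0 0;0.4 -0.1 0.1 0 0 0 0;0.4 -0.1 0.1 0 0 0 0' && python3 -m handwheel '0 0 0.1 0 0 0 0;0 0 0.2 0 0 0 0;0 0 0.2 0 0 0 0;0 0 0.2 0 0 0 0'
```

```text
time_s: 3.48
position: [0.4757, -0.2804, 0.1102]
tool_rot: [[0.224, 0.975, -0.002], [0.975, -0.224, 0.001], [0.0, -0.002, -1.0]]
ft_force: [-5.6, 0.2, -0.6]
grip_width: 0.0106
gripper_force: 32.5
time_s: 3.82
position: [0.4762, -0.2804, 0.1119]
tool_rot: [[0.224, 0.975, -0.001], [0.975, -0.224, 0.001], [0.0, -0.002, -1.0]]
ft_force: [-5.0, 0.2, -4.1]
grip_width: 0.0107
gripper_force: 32.1
```

```bash
python3 -m handwheel '-0.1 0 0.05 0 0 0 0;-0.1 0 0.1 0 0 0 0;-0.1 0 0.1 0 0 0 0;-0.1 0 0.1 0 0 0 0' && python3 -m handwheel '0 0 0.1 0 0 0 0;0 0 0.1 0 0 0 0;0 0 0.1 0 0 0 0;0 0 0.1 0 0 0 0'
```

```text
time_s: 4.15
position: [0.4764, -0.2806, 0.1132]
tool_rot: [[0.224, 0.975, 0.002], [0.975, -0.224, -0.0], [0.0, 0.002, -1.0]]
ft_force: [5.3, -0.7, -9.5]
grip_width: 0.0107
gripper_force: 31.7
time_s: 4.48
position: [0.4767, -0.2806, 0.1141]
tool_rot: [[0.224, 0.975, 0.002], [0.975, -0.224, -0.0], [0.0, 0.002, -1.0]]
ft_force: [6.9, -0.1, -11.6]
grip_width: 0.0105
gripper_force: 31.5
```

```bash
python3 -m handwheel '0 0 0.1 0 0 0 0;0 0 0.1 0 0 0 0;0 0 0.1 0 0 0 0;0 0 0.1 0 0 0 0'
python3 - <<'E'
from h import *
im=shot("scene","scene2");shot("top","top2")
a=im["color"][140:250,105:235,::-1];b=load("scene0")["color"][140:250,105:235,::-1]
cv2.imwrite("pics/crop2.png",np.hstack([cv2.resize(b,(400,338),interpolation=2),cv2.resize(a,(400,338),interpolation=2)]))
E
```

```text
time_s: 4.82
position: [0.477, -0.2807, 0.1151]
tool_rot: [[0.224, 0.975, 0.003], [0.975, -0.224, -0.001], [0.0, 0.003, -1.0]]
ft_force: [8.7, -0.2, -12.7]
grip_width: 0.0107
gripper_force: 31.3
```

View pics/crop2.png

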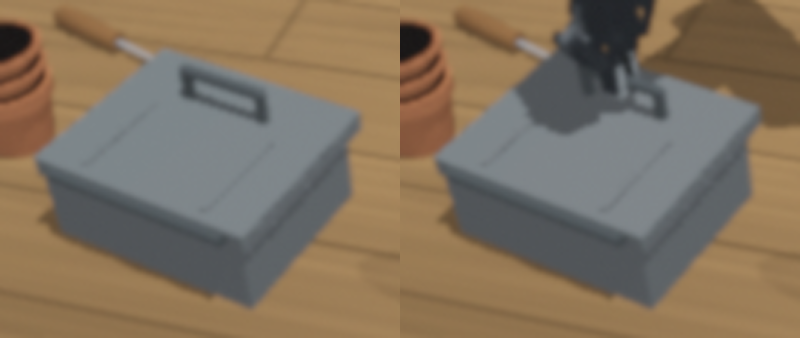

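The front-left lid corner rose about 2 px in the scene view as the lid was pulled. To tell springy play from giving, I'll pull a bit further and triangulate that corner's height.

```bash
python3 -m handwheel '0.05 0 0.1 0 0 0 0;0.05 0 0.2 0 0 0 0;0.05 0 0.2 0 0 0 0;0.05 0 0.2 0 0 0 0'
python3 - <<'E'
from h import *
def tri(i,p,j,q):
    d,e=ray(i,p),ray(j,q);o,w=np.array(i["xyz"]),np.array(j["xyz"])
    s=np.linalg.lstsq(np.stack([d,-e],1),w-o,rcond=None)[0];P,Q=o+s[0]*d,w+s[1]*e
    return np.round((P+Q)/2,4),np.linalg.norm(P-Q)
t,s=load("top0"),load("scene0")
print("corner FL",tri(t,(306,250),s,(220.4,176.4)))
print("bar +y end",tri(t,(337,235.5),s,(191,169.5)),"bar -y end",tri(t,(373.5,243.5),s,(164.9,162.6)))
E
```

```text
time_s: 5.25
position: [0.4769, -0.2807, 0.1154]
tool_rot: [[0.224, 0.974, 0.001], [0.974, -0.224, 0.001], [0.001, 0.001, -1.0]]
ft_force: [10.6, -3.7, -24.7]
grip_width: 0.0105
gripper_force: 30.1
corner FL (array([ 0.4485, -0.1601,  0.0872]), np.float64(0.0016070328459874793))
bar +y end (array([ 0.4836, -0.2342,  0.1247]), np.float64(0.0022311498627352903)) bar -y end (array([ 0.4635, -0.3263,  0.1185]), np.float64(0.006819635275715738))
```

It stopped hard: 24.7 N with almost no further rise, and the bar started at about 0.122 m, so the catch is holding. I'll lower the lid, let go and retreat.

```bash
python3 -m handwheel '0 0 -0.4 0 0 0 0;0 0 -0.8 0 0 0 0;0 0 -0.8 0 0 0 0;0 0 -0.8 0 0 0 0' && python3 -m handwheel '0 0 0 0 0 0 1;0 0 0 0 0 0 1;0 0 0 0 0 0 1;0 0 0 0 0 0 1;0 0 0 0 0 0 1;0 0 0 0 0 0 1;0 0 0 0 0 0 1;0 0 0 0 0 0 1' && python3 -m handwheel '0 0 2 0 0 0 1;0 0 5 0 0 0 1;0 0 9 0 0 0 1;0 0 12 0 0 0 1;0 0 12 0 0 0 1;0 0 12 0 0 0 1;0 0 12 0 0 0 1'
python3 - <<'E'
from h import *
im=shot("scene","scene3")
a=im["color"][140:250,105:235,::-1];b=load("scene0")["color"][140:250,105:235,::-1]
print(np.abs(a.astype(int)-b).max(2)[32:70].mean())
cv2.imwrite("pics/crop3.png",np.hstack([cv2.resize(b,(400,338),interpolation=2),cv2.resize(a,(400,338),interpolation=2)]))
E
```

```text
time_s: 5.58
position: [0.4757, -0.2804, 0.1101]
tool_rot: [[0.224, 0.975, -0.0], [0.975, -0.224, -0.0], [-0.0, -0.0, -1.0]]
ft_force: [-4.8, 2.4, 3.2]
grip_width: 0.0106
gripper_force: 32.8
time_s: 6.25
position: [0.4762, -0.2806, 0.1093]
tool_rot: [[0.224, 0.975, 0.0], [0.975, -0.224, -0.0], [-0.0, 0.0, -1.0]]
ft_force: [-0.4, 0.6, -0.1]
grip_width: 0.0853
gripper_force: 0.0
time_s: 6.83
position: [0.4758, -0.2803, 0.2284]
tool_rot: [[0.224, 0.975, -0.001], [0.975, -0.224, 0.001], [0.001, -0.001, -1.0]]
ft_force: [0.4, -0.0, -0.9]
grip_width: 0.0855
gripper_force: 0.0
2.8710526315789475
```

View pics/crop3.png

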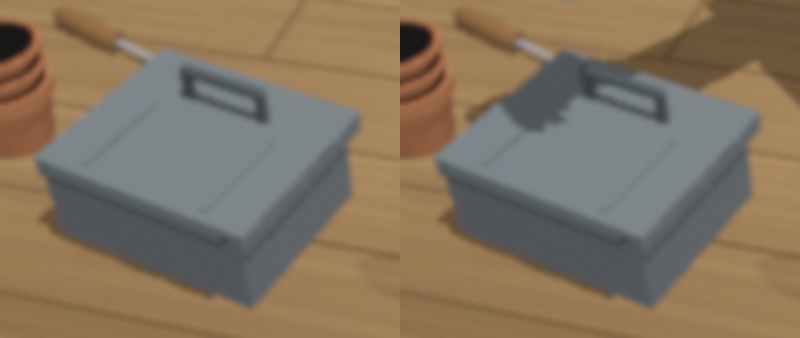

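The lid is back exactly where it started, with its right corner at (355,112) in both halves, and the handle is free. I'll hand the job in.

```bash
python3 -c "
from rig import env
print(env.close_job())"
```

```text
the job is handed in; nothing more can be done
None
```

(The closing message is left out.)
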